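# Make up the cooling kit and the network kit

## Task

Make up two service kits from the stock lying between the trays: put the pair of fans and the white-capped jar of screws in the yellow tray, and the black power module and the silver transceiver in the blue tray, one thing to a compartment. Set each down gently, the way up it stands now, so that it rests flat on the compartment's floor, not propped on a wall; do not drop it. Leave the white solder spool and the black USB stick where they are.

Things in the scene. Friction and masses are not known exactly. Their poses are not given: they have to be found in the camera images.
- yellow_tray: Yellow kit tray fixed to the bench, 176 mm (own x) by 112 mm (y). Origin: centre of its underside, z up. Two open compartments with dark floor pads, each 82 mm (x) by 104 mm (y) inside, centred at x = +43 and -43 mm, y = 0. Floor top at 3 mm; outer walls and the divider at x = 0 are 4 mm thick and 10 mm high over the bench. Wide-open fingers may not fit in: open only a little below 10 mm.
- blue_tray: Blue kit tray fixed to the bench, 176 mm (own x) by 112 mm (y). Origin: centre of its underside, z up. Two open compartments with dark floor pads, each 82 mm (x) by 104 mm (y) inside, centred at x = +43 and -43 mm, y = 0. Floor top at 3 mm; outer walls and the divider at x = 0 are 4 mm thick and 10 mm high over the bench. Wide-open fingers may not fit in: open only a little below 10 mm.
- fan_pair: Two small fans in one beige frame with a yellow top band, standing on its edge: 21 mm (x) by 84 mm (y), 42 mm high. Origin: centre of its underside, z up. Grasp across the 21 mm (fingers closing along its x). About 90 g.
- screw_jar: Small clear jar of screws with a white screw cap, upright, 46 mm across, 54 mm high; the colliding body is 44 to 45 mm across all the way up. Origin: centre of its underside, z up. Grasp round the cap, from any side. About 90 g. The similar solder spool is shorter and wider and has a flange at top and bottom.
- power_module: Black inline power supply block, 26 mm (x) by 74 mm (y), 22 mm high; the solid body runs from y = -37 to y = +29 mm, the rest is a thin stub with a red tip. Origin: centre of its underside, z up. Grasp across the 26 mm (fingers closing along x). About 60 g.
- transceiver: Silver pluggable transceiver with a blue latch at one end, 14 mm (x) by 59 mm (y), 12 mm high. Origin: centre of its underside, z up. Grasp across the 14 mm (fingers closing along x). About 18 g.
- solder_spool: Bystander, not to be moved: white spool of solder wire standing on its flange, 54 mm across, 47 mm high. Origin: centre of its underside, z up.
- usb_stick: Bystander, not to be moved: black USB stick with a silver plug, 17 mm (x) by 51 mm (y), 9 mm high. Origin: centre of its underside, z up.
Things that resemble listed ones, but are neither listed nor needed, are in the scene too. What is shaped like the screw_jar but green or pink is not meant.

How it is judged (in metres and radians):
At the end, for the whole second after the job is handed in: Fans and jar in the yellow tray, power module and transceiver in the blue, one per compartment (origin 12-78 mm from the divider, within 45 mm of the middle along y), underside within 2.5 mm of the floor, tilt under 0.06 rad, released, at rest; spool and stick within 20 mm of their starts (x of fan_pair in the frame of yellow_tray between -0.078 and 0.078 m and y of fan_pair in the frame of yellow_tray between -0.045 and 0.045 m and z of fan_pair in the frame of yellow_tray between 0.001 and 0.0055 m and angle between each of fan_pair, screw_jar, power_module, transceiver's own z axis and vertical below 0.06 rad and linear speed of each of fan_pair, screw_jar, power_module, transceiver below 0.01 m/s and contact force between each of fan_pair, screw_jar, power_module, transceiver and the fingers below 0.05 N and x of screw_jar in the frame of yellow_tray between -0.078 and 0.078 m and y of screw_jar in the frame of yellow_tray between -0.045 and 0.045 m and z of screw_jar in the frame of yellow_tray between 0.001 and 0.0055 m and ((x of fan_pair in the frame of yellow_tray above 0.012 m and x of screw_jar in the frame of yellow_tray below -0.012 m) or (x of screw_jar in the frame of yellow_tray above 0.012 m and x of fan_pair in the frame of yellow_tray below -0.012 m)) and x of power_module in the frame of blue_tray between -0.078 and 0.078 m and y of power_module in the frame of blue_tray between -0.045 and 0.045 m and z of power_module in the frame of blue_tray between 0.001 and 0.0055 m and x of transceiver in the frame of blue_tray between -0.078 and 0.078 m and y of transceiver in the frame of blue_tray between -0.045 and 0.045 m and z of transceiver in the frame of blue_tray between 0.001 and 0.0055 m and ((x of power_module in the frame of blue_tray above 0.012 m and x of transceiver in the frame of blue_tray below -0.012 m) or (x of transceiver in the frame of blue_tray above 0.012 m and x of power_module in the frame of blue_tray below -0.012 m)) and distance of each of solder_spool, usb_stick from where it was at the start of the episode below 0.02 m); the robot touches nothing.
It fails at once if the solder spool is pushed more than 20 mm from its place (distance of solder_spool from where it was at the start of the episode above 0.02 m).
It fails at once if the USB stick is pushed more than 20 mm from its place (distance of usb_stick from where it was at the start of the episode above 0.02 m).
It fails at once if a stock thing is dropped (falls free more than 40 mm above the bench) ((height (world z) of fan_pair above 0.04 m and contact force between fan_pair and anything else below 0.001 N) or (height (world z) of screw_jar above 0.04 m and contact force between screw_jar and anything else below 0.001 N) or (height (world z) of power_module above 0.04 m and contact force between power_module and anything else below 0.001 N) or (height (world z) of transceiver above 0.04 m and contact force between transceiver and anything else below 0.001 N)).
It also fails if it takes over 102 s, if anything falls off the work surface, if the arm or the gripper's body presses on something with over 40 N, if the wrist force passes 120 N, or if a joint passes its speed limit or range.

## Robot

A 6-joint arm with a two-finger parallel gripper is mounted at the origin on the work surface; the furniture and walls round the work are solid. World frame = base frame: x ahead of the robot, y to its left, z up, the work surface at z = 0. Lengths are in m, angles in degrees, forces in N, time in s.
With the tool pointing down it reaches from about 0.25 to 0.725 m from the base axis. Payload 9.7 kg.
Tool frame: the origin (TCP) lies at the very end of the fingers, on their centre line; the grasp point (between the pads) lies 19 mm behind it; z points along the fingers, y is the line along which they close (so a half turn about z gives the same grasp; the last joint's range is limited). The gripper opens to 85 mm and grips with 20 to 120 N. Pads are 22 mm wide; open, the fingers measure 114 mm over their backs; the gripper's body (76 mm by 85 mm) begins 54 mm behind the grasp point. The pads swing forward as they close: fully open they stand 13 mm farther back than shut.
Start: joints at [-73.052, 4.979, 10.078, 95.1, 0, 90], TCP at [0.16, -0.526, 0.231] pointing down, gripper open.
Joint ranges: [-179.16, 179.16], [-48.56, 103.87], [-65.8, 70.77], [-126.05, 130.52], [-82.76, 87.17], [-180, 180]. Speed limits (degrees/s): [127.2, 127.2, 147.25, 180, 180, 180].

## Interface

Orientations are given as [roll, pitch, yaw] about the fixed x, y, z axes, in that order (R = Rz(yaw) Ry(pitch) Rx(roll)).
In Python, from workcell import bot gives the robot as it stands.
- The arm moves only by the tool arm_command, never from a script. Its argument "series" is a list of rows, each a list of 4 numbers: the shift along the tool's x, y, z in m, then the turn about the tool's z in rad. A call has exactly 5 rows; each row is the pose to reach, as a shift and turn from the pose commanded when the call began, along the tool's axes at that moment; what a row does not reach only later rows make up. A row lasts 1/10 s, in which the tool goes at most 50 mm and 8.59 degrees, less where a joint would pass 70% of its speed; a pose out of reach is approached as far as the arm can. A call with a gripper value outside its range is refused whole. "hand" is the finger opening in m, from 0 to 0.0854, set as the call begins (left out, the last holds). The fingers move at their own pace and stop on an object; "grip_force" is the grip in N (left out, the last holds). Time passes only in rows, so rows that repeat a pose let the fingers close, or fill a call up. It gives the time, the measured TCP pose, the force, the opening and the grip force at its end, in the units of the state.
- bot.get_obs(): the state, without advancing time (a new reading comes with each control period).
- bot.camera(name): name is "scene" or "side" or "wrist"; returns a dict with "color" (400x640x3 uint8, blue, green, red), "camera_matrix" (3x3 intrinsics, pixels), "xyz" and "orientation" of the camera in the world; the wrist camera has in their place "T_tool_cam" (4x4, takes a point from camera to tool coordinates, whose origin is the TCP and whose axes are the flange's). Camera axes: x right, y up, looking along -z (the intrinsics and any distortion apply to the point x, -y, -z); pixel columns grow to the right and rows downward; lengths in m; the calibration is good to about 2 mm. A picture is of the moment at which its call begins: read the wrist's pose just before it. There is no depth.
- bot.job_done(): hands the job in; it is judged then, once.
Trained networks look in the newest picture that a camera, given by its name, has taken for a name from the list of things; names that differ only in an ending like _2 or _b are one class to them, and where a whole thing is asked for, a point or a joint stands for the part that bears it (a point fixed in the world has none). Each returns a list of dicts, best first, with "confidence" (0 to 1); they miss things now and then, are a little off and sometimes report something else, mostly with a low value. They report only what shows in the picture. A call takes as long as a camera call. They do not tell look-alikes from the thing itself.
- bot.find_in(camera, target): "location" ([column, row] in pixels, amid what is visible of it).
- bot.mark_of(camera, target): "location" ([column, row] in pixels: a listed point, or the origin of a listed thing).
The state is a dict: "time": time; "q": joint angles; "qd": joint speeds; "joint_efforts": joint torques, N m; "ee_pos": TCP position; "tcp_rot": TCP orientation; "wrist_force": force on the tool from outside, world axes, zero at the start; "torque": the same for the moment, N m; "opening": finger opening in m; "grasp_force": force on a finger pad.
Only numpy, scipy, OpenCV 4.12 (cv2) and the standard library are available. Lean on these libraries where they do the work, as an engineer would, in place of code of your own. Each camera call takes 0.05 s, during which the arm holds its last target. There are 200 camera calls.

## Working session

There is one attempt and no reset: what is moved stays moved. The work goes in short steps, Python scripts to look and compute and a tool call to move; the robot and the scene stay as the last step left them, time stands still between calls to the robot, and variables do not carry over. Pictures are saved under pics/ and viewed, at most 14 in all, crops included, and the job is handed in when it is done.

Besides the shell and the picture viewer there is one more tool, called after ">>>" by a JSON object that holds its "name" and its "arguments". arm_command: Moves the arm, as the interface text tells. Its arguments: {"type":"object","properties":{"series":{"type":"array"},"hand":{"type":"number"},"grip_force":{"type":"number"}},"required":["series"]}

```bash
mkdir -p pics
cat > h.py <<'E'
import numpy as np, cv2
from scipy.spatial.transform import Rotation as R
from workcell import bot
N=["yellow_tray","blue_tray","fan_pair","screw_jar","power_module","transceiver","solder_spool","usb_stick"]
def pose(c):
    o=bot.get_obs()
    if "T_tool_cam" in c:
        T=np.array(c["T_tool_cam"]); W=np.eye(4); W[:3,:3]=R.from_euler("xyz",o["tcp_rot"],degrees=True).as_matrix(); W[:3,3]=o["ee_pos"]
        return W@T
    W=np.eye(4); W[:3,:3]=R.from_euler("xyz",c["orientation"],degrees=True).as_matrix(); W[:3,3]=c["xyz"]; return W
def ray(c,W,p):
    K=np.array(c["camera_matrix"]); d=np.array([(p[0]-K[0,2])/K[0,0],-(p[1]-K[1,2])/K[1,1],-1])
    return W[:3,3],W[:3,:3]@d
def onz(c,W,p,z):
    o,d=ray(c,W,p); return o+d*(z-o[2])/d[2]
E
python3 - <<'E'
from h import *
print(bot.get_obs())
for n in ["scene","side","wrist"]:
    c=bot.camera(n); cv2.imwrite(f"pics/{n}0.png",c["color"]); W=pose(c)
    print(n,{k:v for k,v in c.items() if k!="color"})
    for t in N:
        for r in bot.mark_of(n,t)[:3]:
            print(n,t,np.round(r["location"]),round(r["confidence"],2),np.round(onz(c,W,r["location"],0),3))
E
```

```text
{'time': 0.0, 'q': array([-7.30509703e+01,  5.01049949e+00,  1.00340322e+01,  9.50993496e+01,
       -2.10757819e-03,  9.00015035e+01]), 'qd': array([ 0.00623775, -0.00134314, -0.03750806, -0.11272263,  0.11357739,
        0.01906499]), 'joint_efforts': array([ 1.93938315e-03, -5.20387745e+01,  4.64801466e+01,  1.63292029e-02,
        8.24206631e-05,  8.86342860e-06]), 'ee_pos': array([ 0.16025906, -0.5258924 ,  0.23058505]), 'tcp_rot': array([-1.79924183e+02,  2.10956588e-03,  1.69475289e+01]), 'wrist_force': array([-0.54344788, -0.51812224, -0.51952059]), 'torque': array([ 0.01721373, -0.02812855,  0.02287183]), 'grasp_force': 0.0, 'opening': 0.08577362281851095}
scene {'camera_matrix': array([[497.77417116,   0.        , 320.53743897],
       [  0.        , 497.77417116, 193.89453014],
       [  0.        ,   0.        ,   1.        ]]), 'xyz': array([ 1.11929834, -0.29177822,  0.99000082]), 'orientation': array([35.47084823, -0.66305709, 61.50756209])}
scene yellow_tray [229. 241.] 0.75 [ 0.522 -0.193  0.   ]
scene blue_tray [358. 195.] 0.87 [0.551 0.134 0.   ]
scene fan_pair [29
[... 1212 characters left out ...]
]
side solder_spool [376. 241.] 0.67 [0.676 0.013 0.   ]
side solder_spool [322. 224.] 0.48 [0.559 0.016 0.   ]
side usb_stick [347. 265.] 0.6 [ 0.673 -0.09   0.   ]
wrist {'camera_matrix': array([[334.69153065,   0.        , 320.04123287],
       [  0.        , 334.69153065, 196.79309598],
       [  0.        ,   0.        ,   1.        ]]), 'T_tool_cam': array([[ 4.33842329e-04,  9.65261341e-01,  2.61285963e-01,
         6.64176853e-02],
       [ 9.99999792e-01, -2.93810871e-04, -5.74994391e-04,
        -2.54351901e-04],
       [-4.78251201e-04,  2.61286158e-01, -9.65261268e-01,
        -1.41811576e-01],
       [ 0.00000000e+00,  0.00000000e+00,  0.00000000e+00,
         1.00000000e+00]])}
```

View pics/scene0.png

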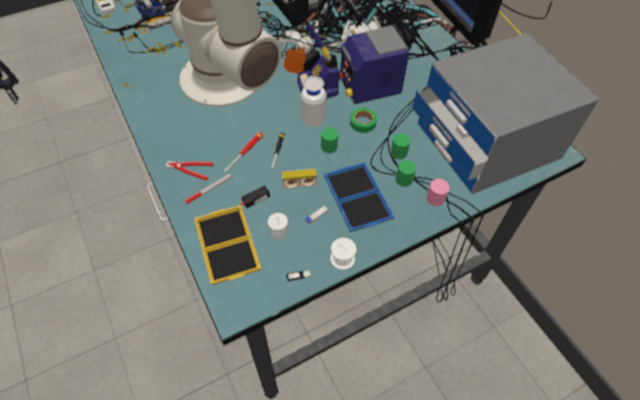

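View pics/side0.png

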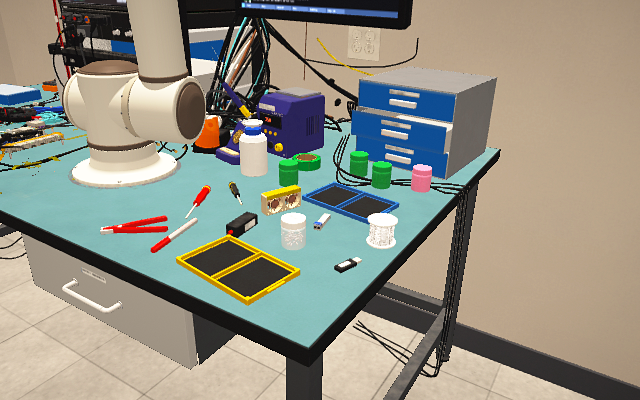

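The scene view shows the jar at (278,226) with a white cap and clear body. Candidates that could be mistaken for it are the spool (343,253), green jars (330,140), (401,146), (406,173), a pink jar (439,192) and a bottle (313,95). The other things are: fans (299,179), power module (255,197), transceiver (317,214), stick (298,276), yellow tray (229,243) and blue tray (358,195). I'll move above the middle for a close look.

>>> {"name": "arm_command", "arguments": {"series": [[0.034,-0.03,-0.014,0],[0.068,-0.06,-0.028,0],[0.102,-0.09,-0.042,0],[0.136,-0.12,-0.056,0],[0.17,-0.15,-0.07,0]]}}

```text
time: 1.85
ee_pos: [0.2797, -0.3314, 0.302]
tcp_rot: [180.0, -0.0, 16.9]
wrist_force: [1.3, 0.2, -0.3]
opening: 0.0851
grasp_force: 0.0
```

>>> {"name": "arm_command", "arguments": {"series": [[0.034,-0.03,-0.014,0],[0.068,-0.06,-0.028,0],[0.102,-0.09,-0.042,0],[0.136,-0.12,-0.056,0],[0.17,-0.15,-0.07,0]]}}

```text
time: 2.35
ee_pos: [0.3986, -0.1382, 0.3721]
tcp_rot: [180.0, -0.0, 16.9]
wrist_force: [2.0, -0.5, 0.2]
opening: 0.0852
grasp_force: 0.0
```

>>> {"name": "arm_command", "arguments": {"series": [[0.025,-0.02,-0.01,0.1],[0.05,-0.04,-0.02,0.2],[0.073,-0.061,-0.03,0.296],[0.073,-0.061,-0.03,0.296],[0.073,-0.061,-0.03,0.296]]}}

```text
time: 2.85
ee_pos: [0.4504, -0.0601, 0.4012]
tcp_rot: [180.0, 0.0, 0.2]
wrist_force: [-0.3, 0.4, -1.0]
opening: 0.0855
grasp_force: 0.0
```

```bash
cat >> h.py <<'E'
def look(tag,names=N,z=0,k=3):
    W0=None; c=bot.camera("wrist"); W=pose(c); cv2.imwrite(f"pics/{tag}.png",c["color"])
    o=bot.get_obs(); print(o["time"],np.round(o["ee_pos"],4),np.round(o["tcp_rot"],1),np.round(o["q"],1))
    out={}
    for t in names:
        for r in bot.mark_of("wrist",t)[:k]:
            print(t,np.round(r["location"]),round(r["confidence"],2),np.round(onz(c,W,r["location"],z),4))
    np.savez(f"pics/{tag}.npz",K=c["camera_matrix"],W=W)
    return c,W
E
python3 -c "
from h import *
look('w1')"
```

```text
2.9 [ 0.45   -0.0606  0.4011] [1.8e+02 0.0e+00 1.0e-01] [ -7.7  -0.2  24.6 114.8  -0.  172.2]
yellow_tray [410. 100.] 0.85 [ 0.5263 -0.1999  0.    ]
blue_tray [194.  80.] 0.87 [0.5548 0.1329 0.    ]
fan_pair [267. 147.] 0.71 [0.4529 0.0258 0.    ]
screw_jar [195. 188.] 0.91 [0.3836 0.1487 0.    ]
screw_jar [113.  74.] 0.84 [0.5625 0.2556 0.    ]
screw_jar [76. 10.] 0.8 [0.6509 0.2966 0.    ]
power_module [339. 148.] 0.65 [ 0.4514 -0.0913  0.    ]
transceiver [273.  79.] 0.85 [0.5558 0.0124 0.    ]
```

View pics/w1.png

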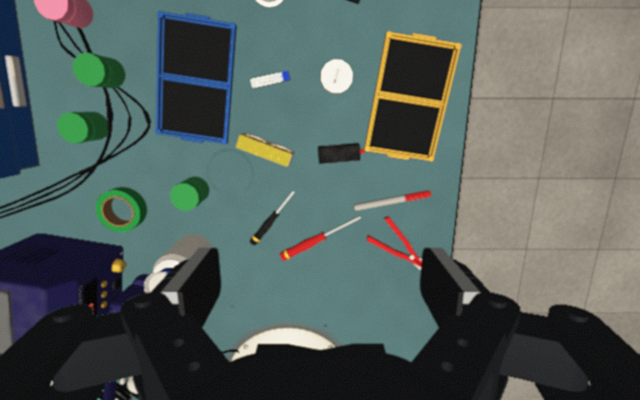

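The wrist view from above shows blue tray (197,78), yellow tray (413,97), transceiver (270,79), jar cap (337,76), fans (265,149) and power module (339,153). Next I'll get outlines and yaws from segmentation, and check heights against the scene and side views.

```bash
cat >> h.py <<'E'
Z={"fan":.042,"jar":.054,"mod":.022,"trx":.012,"ytray":.010,"btray":.010}
def seg(c,W,rois,dbg=False):
    """rois: name -> (u0,v0,u1,v1); minAreaRect of colour mask, mapped to its top height"""
    hsv=cv2.cvtColor(c["color"],cv2.COLOR_BGR2HSV); h,s,v=cv2.split(hsv); res={}
    m={"fan":(h>20)&(h<35)&(s>100)&(v>90),"ytray":(h>18)&(h<35)&(s>100)&(v>90),"btray":(h>100)&(h<130)&(s>100)&(v>60),
       "jar":(s<50)&(v>150),"trx":((s<50)&(v>120))|((h>108)&(s>130)),"mod":(v<60)}
    for n,(a,b,e,f) in rois.items():
        M=np.zeros(h.shape,np.uint8); M[b:f,a:e]=m[n][b:f,a:e]
        k,l,st,ce=cv2.connectedComponentsWithStats(M)
        i=1+np.argmax(st[1:,4]); pts=np.argwhere(l==i)[:,::-1]
        P=np.array([onz(c,W,p,Z[n])[:2] for p in pts])*1000
        (x,y),(w,hh),an=cv2.minAreaRect(P.astype(np.float32))
        if w<hh: w,hh,an=hh,w,an+90
        an=(an+90)%180-90
        res[n]=(x,y,an); print(n,"ctr mm %.1f %.1f  size %.0f x %.0f  long-axis yaw %.1f"%(x,y,w,hh,an),"px",np.round(pts.mean(0)))
    return res
E
python3 - <<'E'
from h import *
c={"color":cv2.imread("pics/w1.png")}; d=np.load("pics/w1.npz"); c["camera_matrix"]=d["K"]; W=d["W"]
seg(c,W,dict(fan=(230,125,300,172),jar=(315,50,360,100),mod=(312,135,362,170),trx=(243,62,298,95),ytray=(355,25,470,165),btray=(145,5,242,150)))
# heights: triangulate top points wrist vs side/scene via find_in
w={}
bot.camera("wrist")
for t in N[2:6]: w[t]=bot.find_in("wrist",t)
for n in ["scene","side"]:
    cc=bot.camera(n); V=pose(cc)
    for t in N[2:6]:
        best=None
        for a in w[t][:4]:
            for b in bot.find_in(n,t)[:4]:
                o1,d1=ray(c,W,a["location"]); o2,d2=ray(cc,V,b["location"])
                s=np.linalg.lstsq(np.c_[d1,-d2],o2-o1,rcond=None)[0]; p,q=o1+s[0]*d1,o2+s[1]*d2
                g=np.linalg.norm(p-q)
                if g<.015: print(n,t,np.round((p+q)/2,3),"gap",round(g,3),round(a["confidence"],2))
E
```

```text
fan ctr mm 453.1 23.6  size 82 x 22  long-axis yaw 69.0 px [263. 150.]
jar ctr mm 556.2 -82.4  size 44 x 44  long-axis yaw -89.9 px [336.  76.]
mod ctr mm 446.5 -89.7  size 64 x 26  long-axis yaw -84.9 px [339. 153.]
trx ctr mm 555.0 16.3  size 60 x 17  long-axis yaw -78.2 px [268.  79.]
ytray ctr mm 527.1 -198.5  size 183 x 113  long-axis yaw -8.9 px [412.  94.]
btray ctr mm 553.3 130.1  size 184 x 114  long-axis yaw -8.2 px [192.  76.]
scene fan_pair [0.452 0.027 0.024] gap 0.004 0.66
scene screw_jar [0.39  0.139 0.042] gap 0.008 0.98
scene screw_jar [0.485 0.301 0.02 ] gap 0.001 0.85
scene screw_jar [ 0.559 -0.082  0.038] gap 0.008 0.73
scene power_module [ 0.45  -0.091  0.019] gap 0.001 0.75
scene transceiver [0.557 0.013 0.02 ] gap 0.004 0.75
side fan_pair [0.452 0.031 0.016] gap 0.001 0.66
side screw_jar [ 0.333  0.237 -0.188] gap 0.005 0.98
side screw_jar [0.386 0.147 0.031] gap 0.003 0.98
side screw_jar [0.486 0.297 0.028] gap 0.003 0.85
side screw_jar [0.566 0.258 0.024] gap 0.003 0.75
side screw_jar [ 0.56 -0.08  0.02] gap 0.003 0.73
side screw_jar [ 0.549 -0.077  0.135] gap 0.007 0.73
side power_module [ 0.447 -0.092  0.012] gap 0.005 0.75
side transceiver [0.558 0.012 0.015] gap 0.004 0.75
```

Everything is consistent: fan (453,24, long axis 69°), jar (556,-82), module (446,-90, 95°), transceiver (555,16, 102°), trays (527,-198) and (553,130), both near -8.5°. I'll take the module first.

>>> {"name": "arm_command", "arguments": {"series": [[0,0.006,0.045,-0.149],[-0.001,0.012,0.09,-0.298],[-0.002,0.018,0.135,-0.447],[-0.003,0.024,0.18,-0.596],[-0.0035,0.029,0.22,-0.745]]}}

```text
time: 5.05
ee_pos: [0.446, -0.0896, 0.179]
tcp_rot: [-180.0, 0.0, 43.0]
wrist_force: [1.6, -0.1, -0.3]
opening: 0.0857
grasp_force: 0.0
```

>>> {"name": "arm_command", "arguments": {"series": [[0,0,0.01,-0.149],[0,0,0.02,-0.298],[0,0,0.03,-0.447],[0,0,0.04,-0.596],[0,0,0.05,-0.745]]}}

```text
time: 5.55
ee_pos: [0.4466, -0.0894, 0.1308]
tcp_rot: [-180.0, -0.0, 85.7]
wrist_force: [0.3, 0.9, -0.1]
opening: 0.0852
grasp_force: 0.0
```

>>> {"name": "arm_command", "arguments": {"series": [[0,0,0,-0.1],[0,0,0,-0.168],[0,0,0,-0.168],[0,0,0,-0.168],[0,0,0,-0.168]]}}

```text
time: 6.05
ee_pos: [0.4467, -0.0894, 0.1313]
tcp_rot: [180.0, 0.0, 94.9]
wrist_force: [-0.2, -0.2, -0.4]
opening: 0.0856
grasp_force: 0.0
```

Run:
```python
from h import *
c,W=look('w2',["power_module"])
seg(c,W,dict(mod=(200,80,440,290)))
```

```text
6.1 [ 0.4467 -0.0894  0.1313] [180.    0.   94.9] [-11.3  -8.8 -14.4  84.4   0.   73.8]
power_module [318. 188.] 0.95 [ 0.4452 -0.0895  0.    ]
mod ctr mm 485.3 -156.3  size 68 x 41  long-axis yaw -8.5 px [357. 271.]
```

View pics/w2.png

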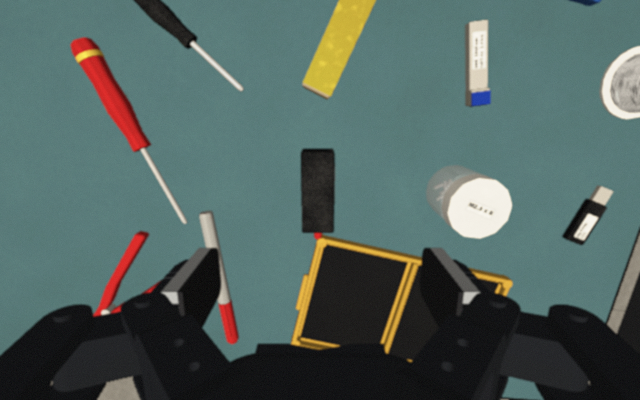

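The module body is at (318,190), centred between the fingers and aligned with the tool; the jar (478,205) and pen are clear of the fingers. I'll descend and grip.

>>> {"name": "arm_command", "arguments": {"series": [[0.003,0,0.035,0],[0.003,0,0.07,0],[0.003,0,0.1,0],[0.003,0,0.12,0],[0.003,0,0.127,0]]}}

```text
time: 6.65
ee_pos: [0.4451, -0.0861, 0.0022]
tcp_rot: [-179.8, -0.1, 95.0]
wrist_force: [0.3, 0.8, 0.5]
opening: 0.0854
grasp_force: 0.0
```

>>> {"name": "arm_command", "arguments": {"series": [[0,0,0,0],[0,0,0,0],[0,0,0,0],[0,0,0,0],[0,0,0,0]], "hand": 0.0, "grip_force": 30}}

```text
time: 7.15
ee_pos: [0.4471, -0.0866, 0.0054]
tcp_rot: [179.9, 0.0, 95.0]
wrist_force: [-0.1, 0.9, 6.9]
opening: 0.0251
grasp_force: 30.8
```

>>> {"name": "arm_command", "arguments": {"series": [[0,0,0,0],[0,0,0,0],[0,0,0,0],[0,0,0,0],[0,0,0,0]]}}

```text
time: 7.65
ee_pos: [0.4471, -0.0865, 0.0054]
tcp_rot: [179.9, 0.0, 95.0]
wrist_force: [0.2, 0.8, 6.3]
opening: 0.0252
grasp_force: 30.8
```

>>> {"name": "arm_command", "arguments": {"series": [[0,0,-0.01,0],[0,0,-0.03,0],[0,0,-0.06,0],[0,0,-0.085,0],[0,0,-0.095,0]]}}

```text
time: 8.15
ee_pos: [0.4474, -0.0866, 0.1022]
tcp_rot: [179.8, 0.1, 95.0]
wrist_force: [0.4, -0.6, -0.8]
opening: 0.0252
grasp_force: 29.9
```

>>> {"name": "arm_command", "arguments": {"series": [[0.03,0.011,0,0.05],[0.075,0.028,0,0.1],[0.12,0.045,0,0.15],[0.165,0.062,0,0.2],[0.2,0.076,0,0.236]]}}

```text
time: 8.65
ee_pos: [0.5047, 0.1219, 0.0988]
tcp_rot: [-180.0, -0.0, 81.4]
wrist_force: [0.3, -1.0, -1.7]
opening: 0.0254
grasp_force: 29.9
```

Run:
```python
from h import *
c,W=look('w3',["blue_tray","power_module"],z=.0)
seg(c,W,dict(btray=(0,0,640,330)))
```

```text
8.7 [0.5059 0.1256 0.0985] [-1.80e+02 -1.00e-01  8.14e+01] [ 1.390e+01  5.000e-01 -9.300e+00  8.020e+01  1.000e-01  1.125e+02]
blue_tray [384. 175.] 0.88 [0.5548 0.1365 0.    ]
power_module [320. 261.] 0.92 [0.4986 0.0756 0.    ]
btray ctr mm 554.6 138.4  size 181 x 114  long-axis yaw -8.6 px [396. 158.]
```

View pics/w3.png

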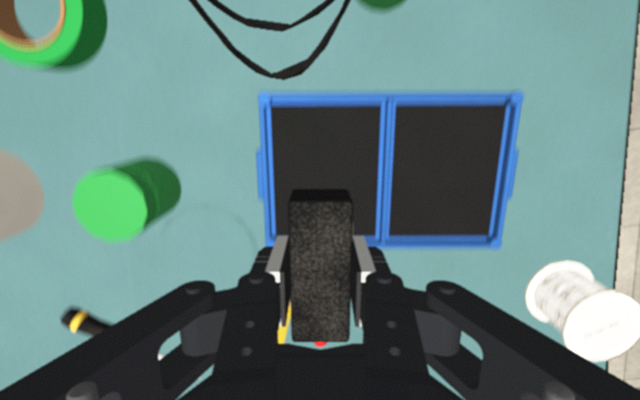

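The module hangs level and aligned in the grip at (320,265). The near-left compartment, the tray's minus-x one, spans columns 272-380. I'll move in over it and descend partway.

>>> {"name": "arm_command", "arguments": {"series": [[0.012,0.001,0.01,0],[0.023,0.0023,0.025,0],[0.023,0.0023,0.05,0],[0.023,0.0023,0.06,0],[0.023,0.0023,0.06,0]]}}

```text
time: 9.3
ee_pos: [0.509, 0.1412, 0.0369]
tcp_rot: [-179.8, 0.1, 81.4]
wrist_force: [-0.8, -0.8, 0.1]
opening: 0.0253
grasp_force: 29.8
```

>>> {"name": "arm_command", "arguments": {"series": [[0,0,0,0],[0,0,0,0],[0,0,0,0],[0,0,0,0],[0,0,0,0]]}}

```text
time: 9.8
ee_pos: [0.5106, 0.1419, 0.0397]
tcp_rot: [180.0, -0.0, 81.5]
wrist_force: [-0.1, -0.3, -1.5]
opening: 0.0251
grasp_force: 29.8
```

Run:
```python
import re
s=open('h.py').read()
s=s.replace('def pose(c):\n    o=bot.get_obs()','def pose(c,o=None):\n    o=o or bot.get_obs()')
s=s.replace('W0=None; c=bot.camera("wrist"); W=pose(c);','ob=bot.get_obs(); c=bot.camera("wrist"); W=pose(c,ob);')
open('h.py','w').write(s)
from h import *
c,W=look('w4',["blue_tray","power_module"],z=.0)
seg(c,W,dict(btray=(0,0,640,330)))
```

```text
9.85 [0.5105 0.1418 0.0396] [180.   -0.   81.5] [ 15.5   2.9 -13.3  73.7  -0.  114.1]
blue_tray [394. 231.] 0.68 [0.5528 0.1321 0.    ]
power_module [322. 259.] 0.91 [0.5091 0.1207 0.    ]
btray ctr mm 552.8 132.9  size 180 x 113  long-axis yaw -8.4 px [419. 194.]
```

View pics/w4.png

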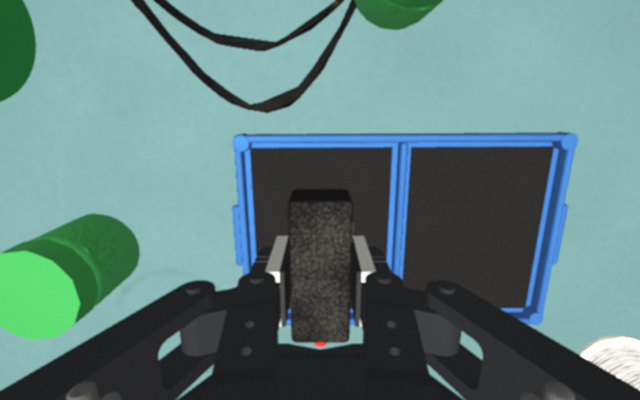

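The module is centred over the tray's minus-x compartment (247-395), with stub and body inside the walls. I'll lower, open a little, and rise.

>>> {"name": "arm_command", "arguments": {"series": [[0,0,0.012,0],[0,0,0.022,0],[0,0,0.027,0],[0,0,0.03,0],[0,0,0.0315,0]]}}

```text
time: 10.45
ee_pos: [0.5098, 0.1417, 0.0083]
tcp_rot: [-179.9, 0.0, 81.5]
wrist_force: [-10.5, -3.5, 21.7]
opening: 0.0255
grasp_force: 32.5
```

>>> {"name": "arm_command", "arguments": {"series": [[0,0,0,0],[0,0,0,0],[0,0,0,0],[0,0,0,0],[0,0,0,0]]}}

```text
time: 10.95
ee_pos: [0.5102, 0.1418, 0.0084]
tcp_rot: [-180.0, 0.0, 81.5]
wrist_force: [-3.2, -1.3, 7.0]
opening: 0.0255
grasp_force: 30.8
```

>>> {"name": "arm_command", "arguments": {"series": [[0,0,0,0],[0,0,0,0],[0,0,0,0],[0,0,0,0],[0,0,0,0]], "hand": 0.042}}

```text
time: 11.45
ee_pos: [0.5104, 0.1418, 0.0077]
tcp_rot: [-180.0, 0.0, 81.5]
wrist_force: [-0.4, -0.3, 0.5]
opening: 0.0418
grasp_force: 0.0
```

>>> {"name": "arm_command", "arguments": {"series": [[0,0,-0.01,0],[0,0,-0.03,0],[0,0,-0.06,0],[0,0,-0.1,0],[0,0,-0.12,0]]}}

```text
time: 11.95
ee_pos: [0.5113, 0.1421, 0.132]
tcp_rot: [179.8, -0.1, 81.5]
wrist_force: [1.2, 0.6, -0.3]
opening: 0.0422
grasp_force: 0.0
```

>>> {"name": "arm_command", "arguments": {"series": [[-0.03,0.016,0,-0.09],[-0.065,0.035,0,-0.18],[-0.1,0.053,0,-0.27],[-0.118,0.0627,0,-0.358],[-0.118,0.0627,0,-0.358]], "hand": 0.06}}

```text
time: 12.45
ee_pos: [0.5555, 0.0136, 0.1284]
tcp_rot: [180.0, 0.0, 101.9]
wrist_force: [-0.1, 0.7, -0.4]
opening: 0.0601
grasp_force: 0.0
```

>>> {"name": "arm_command", "arguments": {"series": [[0,0,0,0],[0,0,0,0],[0,0,0,0],[0,0,0,0],[0,0,0,0]]}}

```text
time: 12.95
ee_pos: [0.5548, 0.0164, 0.1279]
tcp_rot: [180.0, 0.0, 102.0]
wrist_force: [0.6, 0.2, -1.1]
opening: 0.0601
grasp_force: 0.0
```

Run:
```python
from h import *
c,W=look('w5',["transceiver","power_module"],z=.0)
seg(c,W,dict(trx=(250,90,390,280)))
```

```text
13.0 [0.5548 0.0162 0.1278] [180.   0. 102.] [ 1.7  4.8 -1.5 83.7 -0.  79.7]
transceiver [322. 189.] 0.95 [0.5567 0.0163 0.    ]
transceiver [350.  40.] 0.25 [0.5534 0.132  0.    ]
power_module [294.  20.] 0.81 [0.5104 0.1368 0.    ]
trx ctr mm 556.0 17.4  size 60 x 15  long-axis yaw -78.3 px [321. 190.]
```

View pics/w5.png

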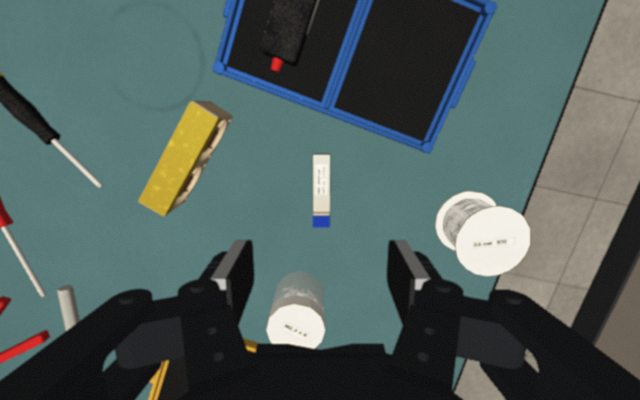

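The transceiver is at (321,190), aligned and centred; the jar (297,320) and spool (487,240) are clear of the fingers. The module lies well inside its compartment.

>>> {"name": "arm_command", "arguments": {"series": [[0.001,0.001,0.04,0],[0.001,0.001,0.08,0],[0.001,0.001,0.105,0],[0.001,0.001,0.119,0],[0.001,0.001,0.1245,0]]}}

```text
time: 13.6
ee_pos: [0.5551, 0.017, 0.0021]
tcp_rot: [-179.9, -0.0, 102.0]
wrist_force: [-0.3, -0.3, 1.1]
opening: 0.0598
grasp_force: 0.0
```

>>> {"name": "arm_command", "arguments": {"series": [[0,0,0,0],[0,0,0,0],[0,0,0,0],[0,0,0,0],[0,0,0,0]], "hand": 0.0, "grip_force": 25}}

```text
time: 14.1
ee_pos: [0.5566, 0.017, 0.0048]
tcp_rot: [179.9, 0.0, 102.0]
wrist_force: [-1.3, -0.4, 6.4]
opening: 0.0134
grasp_force: 25.8
```

>>> {"name": "arm_command", "arguments": {"series": [[0,0,0,0],[0,0,0,0],[0,0,0,0],[0,0,0,0],[0,0,0,0]]}}

```text
time: 14.6
ee_pos: [0.5566, 0.0171, 0.0048]
tcp_rot: [179.9, 0.0, 102.0]
wrist_force: [-0.5, -0.4, 6.3]
opening: 0.0128
grasp_force: 25.7
```

>>> {"name": "arm_command", "arguments": {"series": [[0,0,-0.01,0],[0,0,-0.03,0],[0,0,-0.05,0],[0,0,-0.065,0],[0,0,-0.07,0]]}}

```text
time: 15.1
ee_pos: [0.5566, 0.0171, 0.0756]
tcp_rot: [179.8, 0.0, 102.0]
wrist_force: [0.3, -0.2, -0.6]
opening: 0.0129
grasp_force: 25.0
```

>>> {"name": "arm_command", "arguments": {"series": [[0.025,0.016,0,0.09],[0.055,0.034,0,0.18],[0.085,0.053,0,0.27],[0.098,0.061,0,0.358],[0.098,0.061,0,0.358]]}}

```text
time: 15.6
ee_pos: [0.595, 0.1274, 0.0724]
tcp_rot: [-179.9, 0.0, 81.5]
wrist_force: [-0.6, 0.5, -0.5]
opening: 0.0127
grasp_force: 25.0
```

>>> {"name": "arm_command", "arguments": {"series": [[0,0,0.01,0],[0,0,0.025,0],[0,0,0.035,0],[0,0,0.04,0],[0,0,0.04,0]]}}

```text
time: 16.1
ee_pos: [0.5943, 0.1249, 0.032]
tcp_rot: [-179.9, 0.0, 81.4]
wrist_force: [-0.5, -0.7, -0.6]
opening: 0.013
grasp_force: 25.0
```

Run:
```python
from h import *
c,W=look('w6',["blue_tray","power_module","transceiver"],z=.0)
seg(c,W,dict(btray=(0,0,640,330)))
```

```text
16.15 [0.5947 0.1251 0.0329] [-180.     0.    81.5] [ 11.9  13.6  -2.1  74.3  -0.  110.4]
blue_tray [246. 230.] 0.75 [0.5539 0.131  0.    ]
power_module [164. 234.] 0.81 [ 0.5083  0.136  -0.    ]
transceiver [323. 248.] 0.59 [0.5946 0.1143 0.    ]
btray ctr mm 554.4 132.6  size 180 x 112  long-axis yaw -8.3 px [223. 195.]
```

View pics/w6.png

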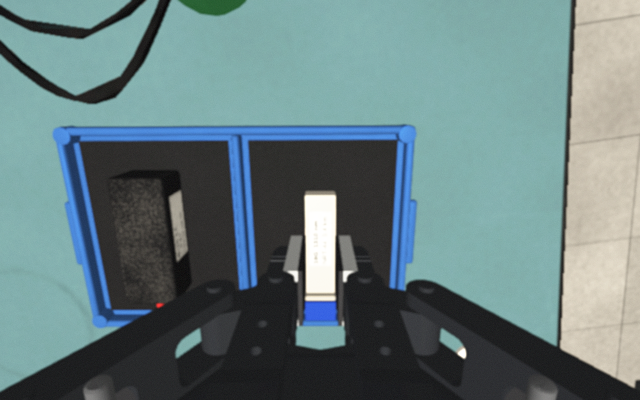

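The transceiver is level and centred in the right-hand compartment (248-400), and the module sits flat at left. I'll lower and release.

>>> {"name": "arm_command", "arguments": {"series": [[0,0,0.01,0],[0,0,0.018,0],[0,0,0.022,0],[0,0,0.0245,0],[0,0,0.0255,0]]}}

```text
time: 16.8
ee_pos: [0.5948, 0.1255, 0.0078]
tcp_rot: [-180.0, 0.0, 81.5]
wrist_force: [-4.7, -1.8, 7.7]
opening: 0.0127
grasp_force: 26.0
```

>>> {"name": "arm_command", "arguments": {"series": [[0,0,0,0],[0,0,0,0],[0,0,0,0],[0,0,0,0],[0,0,0,0]]}}

```text
time: 17.3
ee_pos: [0.5951, 0.1256, 0.0078]
tcp_rot: [180.0, -0.0, 81.5]
wrist_force: [0.1, -0.4, -0.1]
opening: 0.0129
grasp_force: 25.1
```

>>> {"name": "arm_command", "arguments": {"series": [[0,0,0,0],[0,0,0,0],[0,0,0,0],[0,0,0,0],[0,0,0,0]], "hand": 0.035}}

```text
time: 17.8
ee_pos: [0.595, 0.1255, 0.0078]
tcp_rot: [180.0, 0.0, 81.5]
wrist_force: [-0.1, 0.0, -0.4]
opening: 0.0349
grasp_force: 0.0
```

>>> {"name": "arm_command", "arguments": {"series": [[0,0,-0.01,0],[0,0,-0.03,0],[0,0,-0.07,0],[0,0,-0.11,0],[0,0,-0.14,0]]}}

```text
time: 18.3
ee_pos: [0.5954, 0.1256, 0.1514]
tcp_rot: [179.9, -0.1, 81.5]
wrist_force: [0.6, 0.3, 0.0]
opening: 0.035
grasp_force: 0.0
```

>>> {"name": "arm_command", "arguments": {"series": [[-0.03,-0.031,0,0.05],[-0.06,-0.062,0,0.1],[-0.09,-0.093,0,0.15],[-0.115,-0.119,0,0.2],[-0.1215,-0.1254,0,0.218]], "hand": 0.06}}

```text
time: 18.8
ee_pos: [0.4508, 0.0227, 0.1491]
tcp_rot: [179.9, -0.0, 68.8]
wrist_force: [0.9, 0.6, 0.2]
opening: 0.0601
grasp_force: 0.0
```

>>> {"name": "arm_command", "arguments": {"series": [[0,0,0,0],[0,0,0,0],[0,0,0,0],[0,0,0,0],[0,0,0,0]]}}

```text
time: 19.3
ee_pos: [0.4533, 0.0244, 0.1474]
tcp_rot: [-180.0, 0.0, 69.0]
wrist_force: [0.1, 0.2, 0.3]
opening: 0.06
grasp_force: 0.0
```

Run:
```python
from h import *
c,W=look('w7',["fan_pair"],z=.0)
seg(c,W,dict(fan=(240,60,400,290)))
```

```text
19.35 [0.4532 0.0243 0.1475] [-180.    0.   69.] [  3.1  -9.  -12.8  86.3   0.  114.1]
fan_pair [317. 185.] 0.58 [0.4506 0.0244 0.    ]
fan ctr mm 452.6 25.8  size 81 x 20  long-axis yaw 68.8 px [318. 192.]
```

View pics/w7.png

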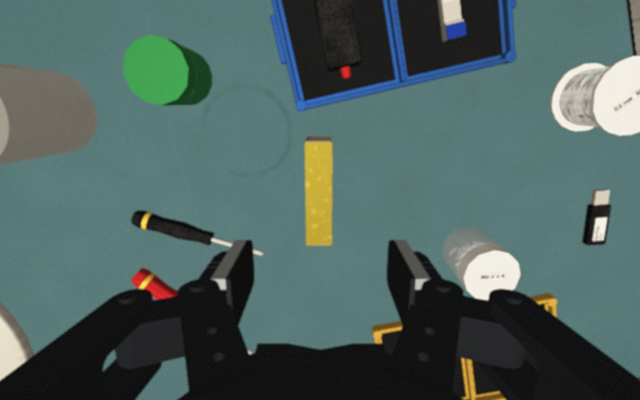

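The fan frame is at (318,192), upright in the image and aligned; the screwdriver tip (262,254) lies behind the fingers' footprint. I'll descend to a mid-height grasp.

>>> {"name": "arm_command", "arguments": {"series": [[0.001,0,0.04,0],[0.001,0,0.08,0],[0.001,0,0.11,0],[0.001,0,0.13,0],[0.001,0,0.1375,0]]}}

```text
time: 19.9
ee_pos: [0.452, 0.025, 0.0081]
tcp_rot: [-179.8, 0.1, 69.0]
wrist_force: [-0.5, -0.4, -0.1]
opening: 0.06
grasp_force: 0.0
```

>>> {"name": "arm_command", "arguments": {"series": [[0,0,0,0],[0,0,0,0],[0,0,0,0],[0,0,0,0],[0,0,0,0]], "hand": 0.0, "grip_force": 35}}

```text
time: 20.4
ee_pos: [0.4543, 0.025, 0.0117]
tcp_rot: [179.9, -0.1, 69.0]
wrist_force: [-0.6, 0.7, 5.7]
opening: 0.0193
grasp_force: 35.4
```

>>> {"name": "arm_command", "arguments": {"series": [[0,0,0,0],[0,0,0,0],[0,0,0,0],[0,0,0,0],[0,0,0,0]]}}

```text
time: 20.9
ee_pos: [0.4543, 0.025, 0.0117]
tcp_rot: [179.9, -0.1, 69.0]
wrist_force: [-1.1, 0.4, 7.0]
opening: 0.0196
grasp_force: 35.4
```

>>> {"name": "arm_command", "arguments": {"series": [[0,0,-0.01,0],[0,0,-0.03,0],[0,0,-0.06,0],[0,0,-0.085,0],[0,0,-0.09,0]]}}

```text
time: 21.4
ee_pos: [0.4547, 0.025, 0.1039]
tcp_rot: [179.8, -0.1, 69.0]
wrist_force: [0.4, -0.4, -0.7]
opening: 0.0194
grasp_force: 34.5
```

>>> {"name": "arm_command", "arguments": {"series": [[-0.03,0.0165,0,-0.04],[-0.07,0.0385,0,-0.09],[-0.11,0.0605,0,-0.14],[-0.15,0.083,0,-0.19],[-0.185,0.102,0,-0.211]]}}

```text
time: 21.9
ee_pos: [0.4818, -0.1864, 0.0998]
tcp_rot: [-180.0, 0.0, 81.1]
wrist_force: [-0.1, -0.1, -0.7]
opening: 0.0197
grasp_force: 34.4
```

>>> {"name": "arm_command", "arguments": {"series": [[-0.0075,0.004,0.01,0],[-0.0075,0.004,0.025,0],[-0.0075,0.004,0.04,0],[-0.0075,0.004,0.045,0],[-0.0075,0.004,0.045,0]]}}

```text
time: 22.4
ee_pos: [0.4842, -0.1909, 0.0539]
tcp_rot: [-179.9, -0.0, 81.1]
wrist_force: [-0.5, 0.8, -0.4]
opening: 0.0196
grasp_force: 34.5
```

>>> {"name": "arm_command", "arguments": {"series": [[0,0,0,0],[0,0,0,0],[0,0,0,0],[0,0,0,0],[0,0,0,0]]}}

```text
time: 22.9
ee_pos: [0.485, -0.1924, 0.0555]
tcp_rot: [180.0, 0.0, 81.1]
wrist_force: [0.4, 0.3, -1.3]
opening: 0.0193
grasp_force: 34.5
```

Run:
```python
from h import *
c,W=look('w8',["yellow_tray","fan_pair"],z=.0)
c2=dict(c); im=c["color"].copy(); 
seg(c,W,dict(ytray=(0,0,640,330)))
```

```text
22.95 [ 0.485  -0.1924  0.0554] [180.    0.   81.1] [-21.6   1.4 -13.1  75.5   0.   77.3]
yellow_tray [387. 216.] 0.82 [ 0.5264 -0.1986  0.    ]
fan_pair [316. 248.] 0.59 [ 0.4798 -0.2128  0.    ]
ytray ctr mm 526.7 -197.6  size 181 x 112  long-axis yaw -8.8 px [407. 189.]
```

View pics/w8.png

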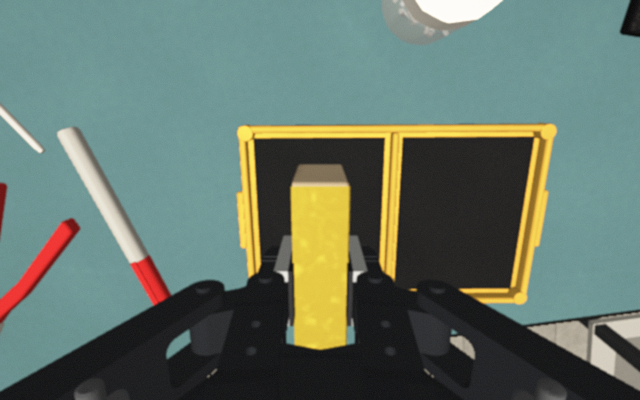

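The fan is centred over the near-left compartment (250-388), 84 mm along the tray's y. I'll lower and release.

>>> {"name": "arm_command", "arguments": {"series": [[0,0,0.015,0],[0,0,0.028,0],[0,0,0.035,0],[0,0,0.039,0],[0,0,0.0408,0]]}}

```text
time: 23.55
ee_pos: [0.4843, -0.1921, 0.0147]
tcp_rot: [-179.9, -0.0, 81.1]
wrist_force: [-10.7, 3.7, 20.0]
opening: 0.0193
grasp_force: 37.2
```

>>> {"name": "arm_command", "arguments": {"series": [[0,0,0,0],[0,0,0,0],[0,0,0,0],[0,0,0,0],[0,0,0,0]]}}

```text
time: 24.05
ee_pos: [0.4849, -0.1923, 0.0147]
tcp_rot: [-180.0, -0.0, 81.1]
wrist_force: [-3.2, 2.2, 4.8]
opening: 0.0198
grasp_force: 35.2
```

>>> {"name": "arm_command", "arguments": {"series": [[0,0,0,0],[0,0,0,0],[0,0,0,0],[0,0,0,0],[0,0,0,0]], "hand": 0.04}}

```text
time: 24.55
ee_pos: [0.4849, -0.1924, 0.0144]
tcp_rot: [-180.0, -0.0, 81.1]
wrist_force: [-0.6, 0.7, -0.2]
opening: 0.0399
grasp_force: 0.0
```

>>> {"name": "arm_command", "arguments": {"series": [[0,0,-0.01,0],[0,0,-0.03,0],[0,0,-0.07,0],[0,0,-0.11,0],[0,0,-0.14,0]]}}

```text
time: 25.05
ee_pos: [0.4852, -0.1925, 0.1579]
tcp_rot: [179.9, 0.0, 81.1]
wrist_force: [0.2, -0.4, 0.4]
opening: 0.0401
grasp_force: 0.0
```

>>> {"name": "arm_command", "arguments": {"series": [[0.03,0.0135,0,0],[0.06,0.027,0,0],[0.09,0.04,0,0],[0.115,0.0515,0,0],[0.12,0.0536,0,0]], "hand": 0.082}}

```text
time: 25.55
ee_pos: [0.5576, -0.0801, 0.155]
tcp_rot: [180.0, -0.0, 81.2]
wrist_force: [-0.7, 0.1, 0.2]
opening: 0.0822
grasp_force: 0.0
```

>>> {"name": "arm_command", "arguments": {"series": [[0,0,0,0],[0,0,0,0],[0,0,0,0],[0,0,0,0],[0,0,0,0]]}}

```text
time: 26.05
ee_pos: [0.5563, -0.0828, 0.1546]
tcp_rot: [180.0, 0.0, 81.0]
wrist_force: [1.5, -0.1, 0.6]
opening: 0.0823
grasp_force: 0.0
```

Run:
```python
from h import *
c,W=look('w9',["screw_jar","solder_spool","usb_stick"],z=.0)
seg(c,W,dict(jar=(270,120,380,290)))
```

```text
26.1 [ 0.5563 -0.0826  0.1546] [180.   0.  81.] [-8.4  5.8  2.5 86.7 -0.  90.5]
screw_jar [321. 180.] 0.75 [ 0.5575 -0.0811  0.    ]
solder_spool [454.  42.] 0.77 [0.6829 0.0157 0.    ]
solder_spool [322. 181.] 0.43 [ 0.5586 -0.0822  0.    ]
usb_stick [451. 169.] 0.92 [ 0.6744 -0.0893  0.    ]
jar ctr mm 557.1 -81.4  size 44 x 44  long-axis yaw 87.9 px [320. 195.]
```

View pics/w9.png

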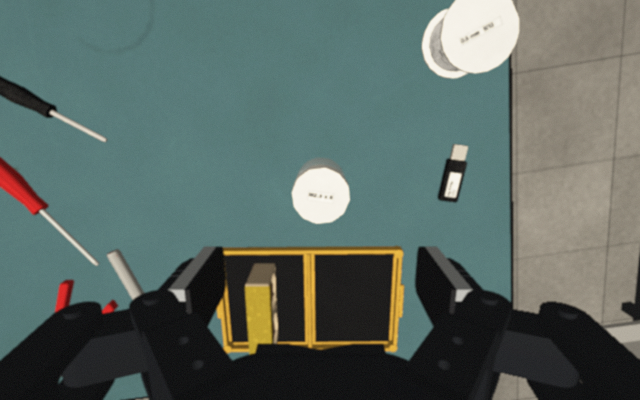

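The jar cap is at (320,195), centred between the fingers. The fans stand upright in the left yellow compartment (262,300), and the stick (453,172) and spool are clear.

>>> {"name": "arm_command", "arguments": {"series": [[0.001,0.001,0.035,0],[0.001,0.001,0.075,0],[0.001,0.001,0.105,0],[0.001,0.001,0.124,0],[0.001,0.001,0.1306,0]]}}

```text
time: 26.75
ee_pos: [0.5563, -0.0811, 0.0215]
tcp_rot: [-179.8, 0.0, 81.1]
wrist_force: [0.1, 0.7, -0.2]
opening: 0.082
grasp_force: 0.0
```

>>> {"name": "arm_command", "arguments": {"series": [[0,0,0,0],[0,0,0,0],[0,0,0,0],[0,0,0,0],[0,0,0,0]], "hand": 0.0, "grip_force": 35}}

```text
time: 27.25
ee_pos: [0.5586, -0.0814, 0.0256]
tcp_rot: [179.9, -0.0, 81.1]
wrist_force: [-1.5, 1.2, 6.3]
opening: 0.0426
grasp_force: 35.2
```

>>> {"name": "arm_command", "arguments": {"series": [[0,0,0,0],[0,0,0,0],[0,0,0,0],[0,0,0,0],[0,0,0,0]]}}

```text
time: 27.75
ee_pos: [0.5586, -0.0814, 0.0256]
tcp_rot: [179.9, -0.0, 81.1]
wrist_force: [-1.0, 1.0, 6.3]
opening: 0.0429
grasp_force: 35.2
```

>>> {"name": "arm_command", "arguments": {"series": [[0,0,-0.01,0],[0,0,-0.03,0],[0,0,-0.06,0],[0,0,-0.075,0],[0,0,-0.08,0]]}}

```text
time: 28.25
ee_pos: [0.5587, -0.0815, 0.1062]
tcp_rot: [179.8, -0.0, 81.1]
wrist_force: [0.4, -0.8, -0.7]
opening: 0.0428
grasp_force: 35.9
```

>>> {"name": "arm_command", "arguments": {"series": [[-0.03,0.008,0,0],[-0.06,0.016,0,0],[-0.09,0.023,0,0],[-0.115,0.029,0,0],[-0.1194,0.0304,0,0]]}}

```text
time: 28.75
ee_pos: [0.5687, -0.2062, 0.1025]
tcp_rot: [-179.9, 0.0, 80.9]
wrist_force: [0.9, 0.1, -1.5]
opening: 0.0429
grasp_force: 35.9
```

>>> {"name": "arm_command", "arguments": {"series": [[0,0,0.01,0],[0,0,0.025,0],[0,0,0.04,0],[0,0,0.045,0],[0,0,0.045,0]]}}

```text
time: 29.25
ee_pos: [0.5684, -0.203, 0.0573]
tcp_rot: [-179.9, -0.0, 81.1]
wrist_force: [-0.3, -0.1, -0.6]
opening: 0.0429
grasp_force: 35.9
```

>>> {"name": "arm_command", "arguments": {"series": [[0,0,0,0],[0,0,0,0],[0,0,0,0],[0,0,0,0],[0,0,0,0]]}}

```text
time: 29.75
ee_pos: [0.5693, -0.2041, 0.0591]
tcp_rot: [180.0, 0.0, 81.1]
wrist_force: [0.2, 0.1, -1.5]
opening: 0.0433
grasp_force: 35.9
```

Run:
```python
from h import *
c,W=look('w10',["yellow_tray","fan_pair","screw_jar"],z=.0)
```

```text
29.8 [ 0.5692 -0.2041  0.0591] [180.    0.   81.1] [-19.7  12.5  -0.5  77.    0.   79.2]
yellow_tray [255. 216.] 0.67 [ 0.5285 -0.1986 -0.    ]
fan_pair [181. 215.] 0.68 [ 0.483  -0.1906  0.    ]
screw_jar [317. 235.] 0.66 [ 0.5656 -0.2168  0.    ]
```

View pics/w10.png

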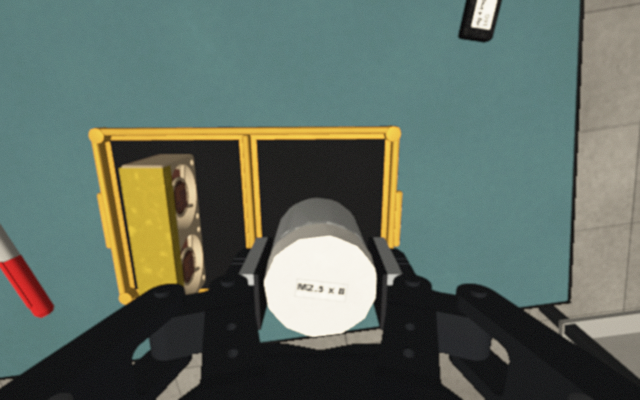

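The jar is upright and centred over the free yellow compartment (258-388), with the fans flat in the other. I'll lower 30.5 mm and release.

>>> {"name": "arm_command", "arguments": {"series": [[0,0,0.012,0],[0,0,0.02,0],[0,0,0.026,0],[0,0,0.029,0],[0,0,0.0305,0]]}}

```text
time: 30.45
ee_pos: [0.5687, -0.2039, 0.0286]
tcp_rot: [-180.0, -0.0, 81.1]
wrist_force: [-8.1, 2.0, 13.0]
opening: 0.0429
grasp_force: 37.1
```

>>> {"name": "arm_command", "arguments": {"series": [[0,0,0,0],[0,0,0,0],[0,0,0,0],[0,0,0,0],[0,0,0,0]]}}

```text
time: 30.95
ee_pos: [0.5691, -0.204, 0.0286]
tcp_rot: [180.0, 0.0, 81.1]
wrist_force: [-4.1, 1.2, 5.6]
opening: 0.0429
grasp_force: 36.4
```

>>> {"name": "arm_command", "arguments": {"series": [[0,0,0,0],[0,0,0,0],[0,0,0,0],[0,0,0,0],[0,0,0,0]], "hand": 0.062}}

```text
time: 31.45
ee_pos: [0.5692, -0.204, 0.0283]
tcp_rot: [-180.0, 0.0, 81.1]
wrist_force: [-0.3, -0.3, -0.2]
opening: 0.0618
grasp_force: 0.0
```

>>> {"name": "arm_command", "arguments": {"series": [[0,0,-0.01,0],[0,0,-0.03,0],[0,0,-0.07,0],[0,0,-0.11,0],[0,0,-0.15,0]]}}

```text
time: 31.95
ee_pos: [0.5689, -0.2039, 0.1808]
tcp_rot: [180.0, 0.0, 81.1]
wrist_force: [-0.1, -0.1, -0.3]
opening: 0.0618
grasp_force: 0.0
```

>>> {"name": "arm_command", "arguments": {"series": [[0.02,-0.02,-0.03,0],[0.04,-0.04,-0.06,0],[0.06,-0.05,-0.08,0],[0.06,-0.05,-0.08,0],[0.06,-0.05,-0.08,0]]}}

```text
time: 32.45
ee_pos: [0.5294, -0.1369, 0.2591]
tcp_rot: [179.9, 0.0, 81.1]
wrist_force: [-0.9, -0.8, -0.4]
opening: 0.062
grasp_force: 0.0
```

Run:
```python
from h import *
c,W=look('w11',N,k=2)
```

```text
32.5 [ 0.5292 -0.1372  0.258 ] [-180.     0.    81.1] [-14.5   5.2  13.3  98.1  -0.   84.4]
fan_pair [288. 214.] 0.77 [ 0.4808 -0.1945  0.    ]
solder_spool [441.   1.] 0.82 [0.6854 0.0161 0.    ]
usb_stick [438. 105.] 0.97 [ 0.6756 -0.0915  0.    ]
usb_stick [438.   2.] 0.73 [0.6819 0.0155 0.    ]
```

View pics/w11.png

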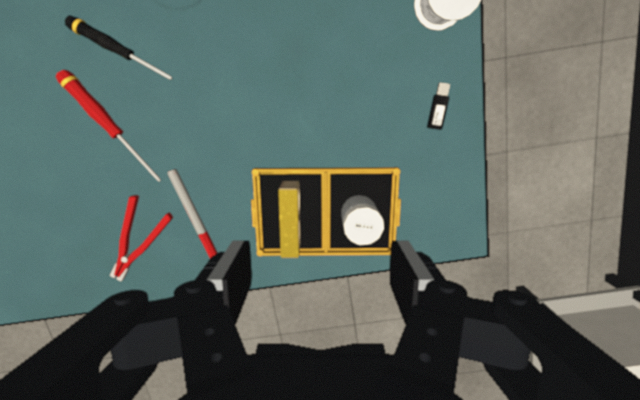

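The fans (290,218) and jar (361,220) each stand in their own yellow compartment, and the stick and spool are where they were. The earlier view showed the module and transceiver lying in the blue tray. I'm handing in.

```bash
python3 -c "
from workcell import bot
print(bot.job_done())"
```

```text
the job is handed in; nothing more can be done
None
```

I handed the job in at about 32 s: the fans and jar are in the yellow tray, the power module and transceiver are in the blue tray, and the spool and USB stick weren't touched; the hand-in returned no verdict.

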